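# Put the stamping set away

### The arm

A 6-joint arm with a two-finger parallel gripper is mounted at the origin on the work surface. World frame = base frame: x ahead of the robot, y to its left, z up, the work surface at z = 0. Lengths are in m, angles in rad, forces in N, time in s.
With the tool pointing down it reaches from about 0.325 to 0.925 m from the base axis. Payload 3.1 kg.
Tool frame: the origin (TCP) lies on the centre line of the jaws, within the pads' length; the fingertips stand 17 mm ahead of it and the grasp point (between the pads) lies 2 mm behind it; y points along the fingers, z is the direction in which the jaws open and shut, and the axes are right-handed (so a half turn about y gives the same grasp; the last joint's range is limited). The gripper opens to 85 mm and grips with 20 to 120 N. Pads are 22 mm wide; open, the fingers measure 114 mm over their backs; the gripper's body (76 mm by 85 mm) begins 54 mm behind the grasp point. The pads swing forward as they close: fully open they stand 13 mm farther back than shut.
Start: joints at [0.999, 0.217, 1.613, -0, 1.311, -0.112], TCP at [0.277, 0.56, 0.248] pointing down, gripper open.
Joint ranges: [-2.75, 2.75], [-0.78, 2.1], [0.31, 2.55], [-1.13, 4.27], [0.13, 2.63], [-2.58, 2.58]. Speed limits (rad/s): [2.79, 2.79, 3.14, 3.14, 3.14, 3.14].

### API

Orientations are given as a rotation vector (axis times angle).
In Python, from rig import readout, cams, workorder gives the robot as it stands.
- The arm moves only by the tool send_rows, never from a script. Its argument "motion" is a list that holds one entry, the list of rows, each a list of 7 numbers: the shift along the tool's x, y, z in units of 30 mm (1.0 is 30 mm), then the turn, a rotation vector about the tool's x, y, z in units of 6 degrees (1.0 is 6 degrees), then the opening, from -1 (shut) to 1 (fully open). A call has exactly 10 rows; each row shifts and turns the commanded pose from where the row before left it, along the tool's axes as they then stand; what a row does not reach is not made up. A row lasts 1/10 s, in which the tool goes at most 50 mm and 8.59 degrees, less where a joint would pass 70% of its speed; a pose out of reach is approached as far as the arm can. A call is refused whole if a number of a shift passes 1 or a number of a turn 1, either way. A call with a gripper value outside its range is refused whole. The fingers move at their own pace and stop on an object; the grip force is fixed at half the most. Time passes only in rows, so rows that do not move let the fingers close, or fill a call up. It gives the time, the measured TCP pose, the force and the opening at its end, in the units of the state.
- readout.read_state(): the state, without advancing time (a new reading comes with each control period).
- cams.read_camera(name): name is "side" or "top"; returns a dict with "img" (480x640x3 uint8, red, green, blue), "fx", "fy", "cx", "cy" (pixels), "position" and "rotation" of the camera in the world. Camera axes: x right, y up, looking along -z (the intrinsics and any distortion apply to the point x, -y, -z); pixel columns grow to the right and rows downward; lengths in m; the calibration is good to about 2 mm. A picture is of the moment at which its call begins. There is no depth.
- workorder.hand_in(): hands the job in, once; it reports no verdict.
The state is a dict: "t": time; "q": joint angles; "joint_vel": joint speeds; "tau": joint torques, N m; "position": TCP position; "ee_rot": TCP orientation; "wrist_force": force on the tool from outside, world axes, zero at the start; "ft_torque": the same for the moment, N m; "width": finger opening in m.
Only numpy, scipy, OpenCV 4.12 (cv2) and the standard library are available. Lean on these libraries where they do the work, as an engineer would, in place of code of your own. Each camera call takes 0.05 s, during which the arm holds its last target. There are 200 camera calls.

### The job

Tidy up the stamping set: stack the three closed ink pads on the cork board, the largest first, the middle one on it and the smallest on top, each centred on what is beneath it and lying lengthwise along the board. Stand the round-based stamp upright in the round dish and the square-based stamp upright in the square dish, and leave the red carton and the tape roll where they are.

Things in the scene. Friction and masses are not known exactly. Their poses are not given: they have to be found in the camera images.
- pad_large_center (a point): largest closed ink pad: a flat rectangular case, black below with a blue lid, 110 long, 60 wide, 22 high (mm), hard, flat on top and underneath, lying flat. This point is its centre, half-way up (11 mm above its underside); x along its length, y along its width, z up.
- pad_medium_center (a point): middle-sized closed ink pad: a flat rectangular case, black below with a blue lid, 92 long, 48 wide, 22 high (mm), hard, flat on top and underneath, lying flat. This point is its centre, half-way up (11 mm above its underside); x along its length, y along its width, z up.
- pad_small_center (a point): smallest closed ink pad: a flat rectangular case, black below with a blue lid, 74 long, 36 wide, 22 high (mm), hard, flat on top and underneath, lying flat. This point is its centre, half-way up (11 mm above its underside); x along its length, y along its width, z up.
- stamp_round_center (a point): hand stamp on a round light-wood block (42 mm across, 18 mm high), standing upright, 70 mm high in all; a dark turned handle, 20 to 25 mm across, rises from the middle of the block from 18 to 70 mm above the underside, widest 58 mm up: grasp it by this handle. This point is on its axis, half-way up (35 mm above the underside); z up.
- stamp_square_center (a point): hand stamp on a square light-wood block (40 by 40 mm, 18 mm high), standing upright, 70 mm high in all; a dark turned handle, 20 to 25 mm across, rises from the middle of the block from 18 to 70 mm above the underside, widest 58 mm up: grasp it by this handle. This point is on its axis, half-way up (35 mm above the underside); z up.
- board: cork-topped board fixed to the desk, 140 long, 90 wide, 8 high (mm), flat, without a rim. Origin: centre of its underside, on the desk; x along its length, y along its width, z up.
- dish_round: round grey plastic dish fixed to the desk, 70 mm across outside, 60 mm inside, 12 mm high, inner floor 5 mm above the desk. Origin: centre of its underside; z up.
- dish_square: square grey plastic dish fixed to the desk, 70 by 70 mm outside, 60 by 60 mm inside, 12 mm high, inner floor 5 mm above the desk. Origin: centre of its underside; x and y along its sides, z up.
- carton_center (a point): bystander, not to be moved: small red carton, 62 by 42 by 40 mm high, loose. This point is its centre, 20 mm above the desk; x along its length.
- tape_roll_center (a point): bystander, not to be moved: yellow tape roll lying flat, 80 mm across with a 54 mm hole, 24 mm high, loose. This point is its centre, 12 mm above the desk.
Mind the look-alikes: they are no part of the job. Leave any green, grey or pink look-alike of the part that bears pad_small_center alone.

How it is judged:
On the way, in this order (a step that is already met when the one before it is completed fails the run):
1. the largest ink pad lies on the board (horizontal distance between pad_large_center and board below 0.015 m and angle between the x axis of pad_large_center and the x axis of board, either way round below 0.21 rad and angle between pad_large_center's own z axis and vertical below 0.08 rad and z of pad_large_center in the frame of board between 0.015 and 0.023 m and linear speed of pad_large below 0.02 m/s and angular speed of pad_large below 0.2 rad/s), for 0.2 s.
2. the middle-sized pad lies on the largest (horizontal distance between pad_large_center and board below 0.015 m and angle between the x axis of each of pad_large_center, pad_medium_center and the x axis of board, either way round below 0.21 rad and angle between each of pad_large_center, pad_medium_center's own z axis and vertical below 0.08 rad and z of pad_large_center in the frame of board between 0.015 and 0.023 m and horizontal distance between pad_medium_center and pad_large_center below 0.012 m and z of pad_medium_center in the frame of board between 0.037 and 0.045 m and linear speed of pad_medium below 0.02 m/s and angular speed of pad_medium below 0.2 rad/s), for 0.2 s.
3. the smallest pad lies on the middle-sized one (horizontal distance between pad_large_center and board below 0.015 m and angle between the x axis of each of pad_large_center, pad_medium_center, pad_small_center and the x axis of board, either way round below 0.21 rad and angle between each of pad_large_center, pad_medium_center, pad_small_center's own z axis and vertical below 0.08 rad and z of pad_large_center in the frame of board between 0.015 and 0.023 m and horizontal distance between pad_medium_center and pad_large_center below 0.012 m and z of pad_medium_center in the frame of board between 0.037 and 0.045 m and horizontal distance between pad_small_center and pad_medium_center below 0.012 m and z of pad_small_center in the frame of board between 0.059 and 0.067 m and linear speed of pad_small below 0.02 m/s and angular speed of pad_small below 0.2 rad/s), for 0.2 s.
At the end, for the whole second after the job is handed in: Largest pad on the board (centred within 15 mm), middle on it, smallest on top (each within 12 mm), flat, right way up, lengthwise along the board within 12 degrees. Each stamp stands upright on the floor of the dish of its own shape, within 14 mm of the middle. All released, at rest (all of step 3 and horizontal distance between stamp_round_center and dish_round below 0.014 m and angle between each of stamp_round_center, stamp_square_center's own z axis and vertical below 0.08 rad and z of stamp_round_center in the frame of dish_round between 0.036 and 0.044 m and horizontal distance between stamp_square_center and dish_square below 0.014 m and z of stamp_square_center in the frame of dish_square between 0.036 and 0.044 m and linear speed of each of pad_large, pad_medium, stamp_round, stamp_square below 0.02 m/s and angular speed of each of pad_large, pad_medium, stamp_round, stamp_square below 0.2 rad/s); the robot touches nothing.
It fails at once if the red carton is moved (over 20 mm) (distance of carton_center from where it was at the start of the episode above 0.02 m).
It fails at once if the tape roll is moved (over 20 mm) (distance of tape_roll_center from where it was at the start of the episode above 0.02 m).
It also fails if it takes over 118 s, if anything falls off the work surface, if the arm or the gripper's body presses on something with over 40 N, if the wrist force passes 120 N, or if a joint passes its speed limit or range.

## Working session

There is one attempt and no reset: what is moved stays moved. The work goes in short steps, Python scripts to look and compute and a tool call to move; the robot and the scene stay as the last step left them, time stands still between calls to the robot, and variables do not carry over. Pictures are saved under pics/ and viewed, about 12 in all and at most 16, crops included, and the job is handed in when it is done.

Besides the shell and the picture viewer there is one more tool, called after "Call:" by a JSON object that holds its "name" and its "arguments". send_rows: Moves the arm, as the interface text tells. Its arguments: {"type":"object","properties":{"motion":{"type":"array","items":{"type":"array","items":{"type":"array","items":{"type":"number"}}}}},"required":["motion"]}

```bash
mkdir -p pics; ls
python3 - <<'E'
from rig import readout, cams
import cv2, numpy as np
print(readout.read_state())
for n in("top","side"):
    c=cams.read_camera(n); cv2.imwrite(f"pics/{n}0.png",c["img"][:,:,::-1])
    print(n,{k:v for k,v in c.items() if k!="img"})
E
```

```text
pics
{'t': 0.0, 'q': array([ 9.98793886e-01,  2.17752996e-01,  1.61496130e+00,  1.62834887e-05,
        1.31131026e+00, -1.12200357e-01]), 'joint_vel': array([ 0.00097594, -0.00011529, -0.00010845,  0.0001527 ,  0.00118804,
        0.00045311]), 'tau': array([ 1.33924226e-03, -3.96858144e+01, -3.03847539e+01, -1.36904323e-04,
        9.87676758e-03,  7.89685863e-07]), 'position': array([0.27690173, 0.55942965, 0.24695477]), 'ee_rot': array([-1.54285264,  0.36132507, -0.36001042]), 'wrist_force': array([ 0.24860304, -0.34103236,  0.35749923]), 'ft_torque': array([ 0.06410263, -0.02759637, -0.01379455]), 'width': 0.0854789277580774}
top {'fx': 527.3224186039249, 'fy': 527.3224186039249, 'cx': 319.73901624256325, 'cy': 238.7039341586239, 'position': array([ 0.50122134, -0.0069023 ,  1.2347017 ]), 'rotation': array([ 0.05018152, -0.02285791, -1.60021957])}
side {'fx': 554.0403956613222, 'fy': 554.0403956613222, 'cx': 316.5922253916615, 'cy': 235.81529149876994, 'position': array([-0.11936268, -0.63715257,  0.72268276]), 'rotation': array([ 0.89841697, -0.38952877, -0.75209767])}
```

View pics/top0.png

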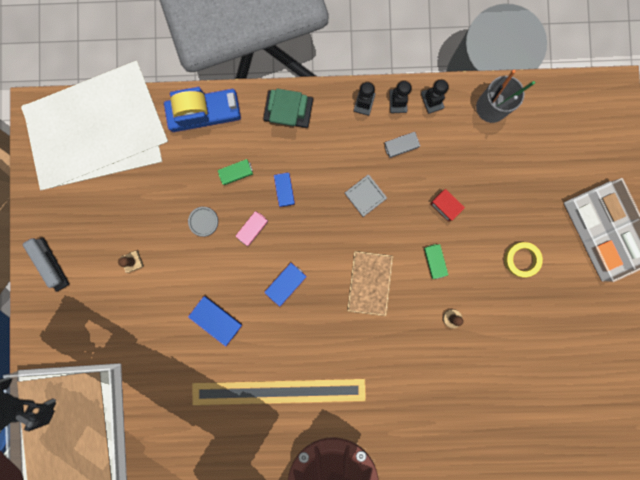

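View pics/side0.png

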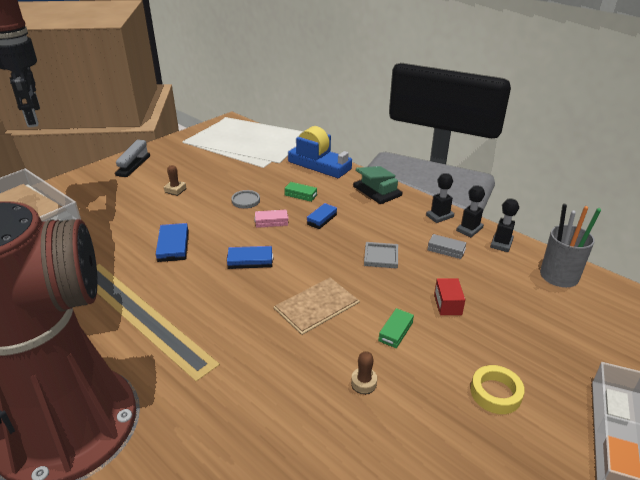

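```bash
cat > h.py <<'E'
import numpy as np, cv2
from scipy.spatial.transform import Rotation as R
from rig import readout, cams
def ray(c,px):
    px=np.atleast_2d(np.asarray(px,float))
    d=np.c_[(px[:,0]-c["cx"])/c["fx"],-(px[:,1]-c["cy"])/c["fy"],-np.ones(len(px))]
    return d@R.from_rotvec(c["rotation"]).as_matrix().T
def plane(c,px,z):
    d=ray(c,px); p=c["position"]; return p+d*((z-p[2])/d[:,2])[:,None]
def proj(c,P):
    v=(np.atleast_2d(P)-c["position"])@R.from_rotvec(c["rotation"]).as_matrix()
    return np.c_[c["cx"]+c["fx"]*v[:,0]/-v[:,2], c["cy"]-c["fy"]*v[:,1]/-v[:,2]]
def rect(c,mask,z,near=None):
    "rectangles of blobs in a plane: centre, long, short (mm), angle of long axis (deg)"
    out=[]
    cs,_=cv2.findContours(mask.astype(np.uint8),cv2.RETR_EXTERNAL,cv2.CHAIN_APPROX_NONE)
    for k in cs:
        if cv2.contourArea(k)<150: continue
        w=plane(c,k[:,0,:],z)[:,:2]*1000
        (cx,cy),(a,b),_=r=cv2.minAreaRect(w.astype(np.float32)); bp=cv2.boxPoints(r)
        e=max((bp[1]-bp[0],bp[2]-bp[1]),key=np.linalg.norm)
        out.append((k[:,0].mean(0).round(),round(cx,1),round(cy,1),round(max(a,b),1),round(min(a,b),1),round(np.degrees(np.arctan2(e[1],e[0]))%180,1)))
    return out
def yaw():
    s=readout.read_state(); M=R.from_rotvec(s["ee_rot"]).as_matrix(); return s,M
def go(x,y,z,ang=None):
    "shift (30 mm units, tool axes now) and turn about tool y (6 deg units) so that jaws open along ang (deg)"
    s,M=yaw(); d=M.T@(np.array([x,y,z])-s["position"])/.03
    cur=np.degrees(np.arctan2(M[1,2],M[0,2]))
    print("t",round(s["t"],2),"pos",(s["position"]*1000).round(1),"down",M[:,1].round(3),"jaw",round(cur,1),"q6",s["q"][[0,5]].round(2),"w",round(s["width"]*1000,1))
    print(" shift",d.round(2))
    if ang is not None:
        t=(ang-cur+90)%180-90 
        print(" turn about tool y: ",round(-t/6,2),"(world",round(t,1),") shift after turn",(R.from_euler("y",-t,degrees=True).as_matrix().T@d).round(2))
E
python3 - <<'E'
from h import *
c=cams.read_camera("top"); im=c["img"]; hsv=cv2.cvtColor(im,cv2.COLOR_RGB2HSV)
H,S,V=cv2.split(hsv)
roi=np.zeros(H.shape,bool); roi[130:350,20:560]=1
for n,m,z in(("blue",(H>100)&(H<125)&(S>120),.022),("red",((H<6)|(H>174))&(S>170)&(V>100),.04),("yellow",(H>22)&(H<35)&(S>150),.024),("grey",(S<40)&(V>80),.012)):
    m=cv2.morphologyEx((m&roi).astype(np.uint8),cv2.MORPH_CLOSE,np.ones((3,3)))
    for r in rect(c,m,z): print(n,*r)
b=plane(c,[(354,251),(393,255),(386,315),(348,311)],.008); print("board",b[:,:2].round(3),b.mean(0).round(4))
a=cv2.resize(im[230:345,340:480],None,fx=4,fy=4,interpolation=2); d=cv2.resize(im[145:345,100:320],None,fx=2.3,fy=2.3,interpolation=2)[:460]
canvas=np.zeros((600,800,3),np.uint8)
l=cv2.resize(im[130:345,90:310],(614,600),interpolation=2);cv2.imwrite("pics/l.png",l[:,:,::-1])
r=cv2.resize(im[160:340,335:475],(466*1,600),interpolation=2);cv2.imwrite("pics/r.png",r[:,:,::-1])
print("scales",614/220,600/215,466/140,600/180)
E
```

```text
blue [215. 320.] 377.1 259.5 109.4 60.6 50.9
blue [285. 284.] 455.9 96.5 90.9 47.3 137.2
blue [284. 189.] 674.6 93.3 73.6 34.6 9.0
red [448. 204.] 626.3 -279.2 60.8 40.3 42.7
grey [ 41. 260.] 524.0 662.8 125.4 40.4 30.6
grey [203. 221.] 607.9 285.8 68.1 65.5 88.3
grey [365. 195.] 656.4 -95.5 70.5 70.3 125.9
grey [401. 144.] 772.8 -183.5 77.9 37.8 107.6
grey [ 93. 152.] 796.1 527.1 318.0 146.0 101.3
board [[ 0.527 -0.065]
 [ 0.515 -0.155]
 [ 0.378 -0.134]
 [ 0.389 -0.047]] [ 0.4524 -0.1004  0.008 ]
scales 2.790909090909091 2.7906976744186047 3.3285714285714287 3.3333333333333335
```

View pics/l.png

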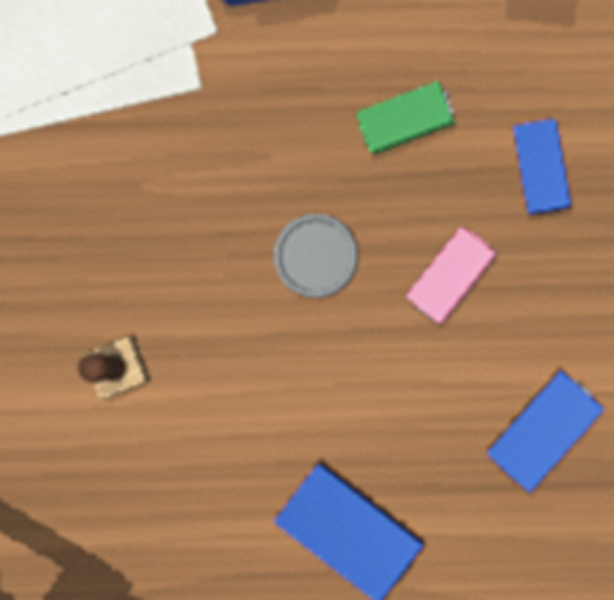

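View pics/r.png

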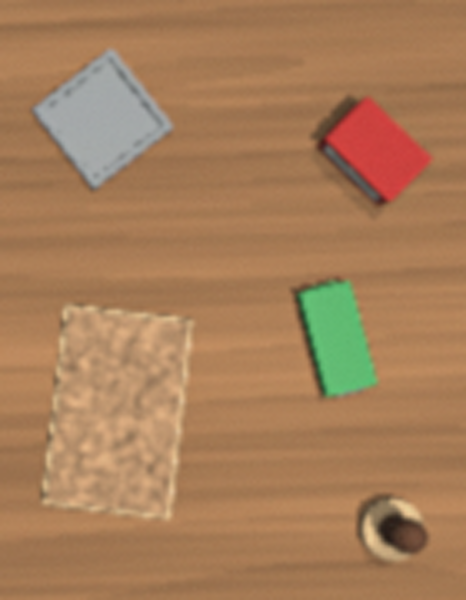

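Run:
```python
from h import *
t=cams.read_camera("top"); s=cams.read_camera("side")
f=lambda L,x0,y0,k:[(x0+(x+.5)/k-.5,y0+(y+.5)/k-.5) for x,y in L]
A=plane(t,f([(65,305),(192,321),(170,518),(43,502)],335,160,3.331),.008)[:,:2]*1000
print("board",A.mean(0).round(1),[np.linalg.norm(A[i]-A[i-1]).round(1) for i in range(4)],[np.degrees(np.arctan2(*(A[i]-A[j])[::-1])).round(1) for i,j in((0,3),(1,2),(0,1),(3,2))])
print("round base",plane(t,f([(393,528)],335,160,3.331),.014)*1000, "head",plane(t,f([(408,533)],335,160,3.331),.066)*1000,"side head",plane(s,[(366,358)],.062)*1000,"side base",plane(s,[(364,385)],.005)*1000)
B=plane(t,f([(133,336),(149,380),(106,398)],90,130,2.79),.016)[:,:2]*1000
print("square base",(B[0]+B[2])/2,np.linalg.norm(B[0]-B[1]),np.linalg.norm(B[2]-B[1]),[np.degrees(np.arctan2(*(B[i]-B[1])[::-1])) for i in(0,2)],"head",plane(t,f([(93,368)],90,130,2.79),.064)*1000,"side head",plane(s,[(173,173)],.062)*1000)
for n,P in(("padL",[.377,.2595,.022]),("padM",[.456,.0965,.022]),("padS",[.6746,.0933,.022]),("board",[*A.mean(0)/1000,.008]),("dr",[.608,.286,.012]),("ds",[.656,-.0955,.012])): print(n,"expected in side",proj(s,P).round(0))
go(.377,.2595,.15,50.9+90)
```

```text
board [452.  -99.6] [np.float64(137.6), np.float64(89.0), np.float64(137.4), np.float64(88.6)] [np.float64(-8.2), np.float64(-8.4), np.float64(81.1), np.float64(81.3)]
round base [[ 366.72614147 -285.65676693   14.        ]] head [[ 368.9146844  -283.47817207   66.        ]] side head [[ 371.21383064 -283.6788377    62.        ]] side base [[ 366.30890735 -287.32130488    5.        ]]
square base [518.80569844 449.94908992] 39.2157833306215 38.7872438054215 [np.float64(19.219933567239767), np.float64(111.01529677891438)] head [[517.92175125 453.31833202  64.        ]] side head [[512.81357623 439.11703694  62.        ]]
padL expected in side [[172. 239.]]
padM expected in side [[249. 254.]]
padS expected in side [[321. 213.]]
board expected in side [[316. 304.]]
dr expected in side [[245. 198.]]
ds expected in side [[380. 254.]]
t 0.25 pos [277.1 559.8 247.6] down [-0.001 -0.001 -1.   ] jaw 63.7 q6 [ 1.   -0.11] w 85.4
 shift [ 7.43  3.26 -7.49]
 turn about tool y:  -12.87 (world 77.2 ) shift after turn [-5.67  3.26 -8.9 ]
```

Call:
{"name": "send_rows", "arguments": {"motion": [[[0.743,0.2,-0.749,0,0,0,1],[0.743,0.2,-0.749,0,0,0,1],[0.743,0.2,-0.749,0,0,0,1],[0.743,0.2,-0.749,0,0,0,1],[0.743,0.2,-0.749,0,0,0,1],[0.743,0.2,-0.749,0,0,0,1],[0.743,0.2,-0.749,0,0,0,1],[0.743,0.2,-0.749,0,0,0,1],[0.743,0.2,-0.749,0,0,0,1],[0.743,0.2,-0.749,0,0,0,1]]]}}

```text
t: 1.25
position: [0.3775, 0.2586, 0.1881]
ee_rot: [-1.54, 0.36, -0.361]
wrist_force: [1.0, -0.5, 0.1]
width: 0.0853
```

Call:
{"name": "send_rows", "arguments": {"motion": [[[0,0.3,0,0,-1,0,1],[0,0.3,0,0,-1,0,1],[0,0.3,0,0,-1,0,1],[0,0.3,0,0,-1,0,1],[0,0.3,0,0,-1,0,1],[0,0.3,0,0,-1,0,1],[0,0.3,0,0,-1,0,1],[0,0.3,0,0,-1,0,1],[0,0.3,0,0,-1,0,1],[0,0.3,0,0,-1,0,1]]]}}

```text
t: 2.25
position: [0.3774, 0.2598, 0.098]
ee_rot: [-1.521, -0.464, 0.463]
wrist_force: [0.1, -0.3, 0.1]
width: 0.0852
```

```bash
python3 -c "
from h import *
go(.377,.2595,.022,140.9)"
```

```text
t 2.25 pos [377.4 259.8  98. ] down [ 0.  0. -1.] jaw 123.9 q6 [ 0.45 -1.71] w 85.2
 shift [-0.02  2.53 -0.  ]
 turn about tool y:  -2.83 (world 17.0 ) shift after turn [-0.02  2.53  0.  ]
```

Call:
{"name": "send_rows", "arguments": {"motion": [[[0,0.2,0,0,-1,0,1],[0,0.2,0,0,-1,0,1],[0,0.2,0,0,-0.83,0,1],[0,0.35,0,0,0,0,1],[0,0.35,0,0,0,0,1],[0,0.35,0,0,0,0,1],[0,0.35,0,0,0,0,1],[0,0.3,0,0,0,0,1],[0,0.23,0,0,0,0,1],[0,0,0,0,0,0,1]]]}}

```text
t: 3.25
position: [0.3764, 0.2594, 0.0211]
ee_rot: [-1.458, -0.688, 0.692]
wrist_force: [-0.5, -0.1, 0.1]
width: 0.0855
```

Run:
```python
from h import *
go(.377,.2595,.018,140.9); print(readout.read_state()["wrist_force"])
c=cams.read_camera("side"); cv2.imwrite("pics/a1.png",cv2.resize(c["img"][140:300,90:290],None,fx=4,fy=3.75,interpolation=2)[:,:,::-1][:600])
```

```text
t 3.25 pos [376.4 259.4  21.1] down [-0.002 -0.001 -1.   ] jaw 140.6 q6 [ 0.45 -2.  ] w 85.5
 shift [ 0.02  0.1  -0.01]
 turn about tool y:  -0.05 (world 0.3 ) shift after turn [ 0.02  0.1  -0.01]
[-0.53946764 -0.14586902  0.14762412]
```

View pics/a1.png

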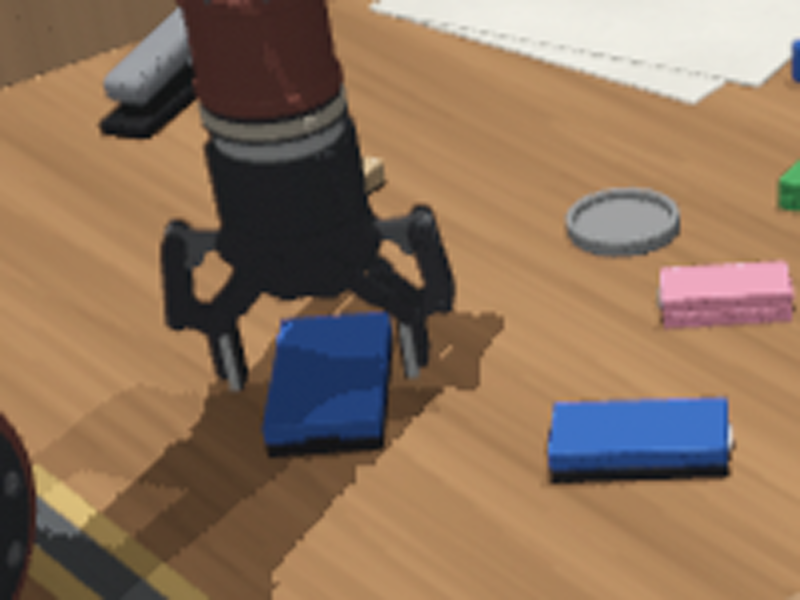

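The jaws straddle the large pad (crop ≈ (230,385) and (410,370)), with the tips clear of the desk. I'll go slightly lower and close.

Call:
{"name": "send_rows", "arguments": {"motion": [[[0,0.1,0,0,0,0,1],[0,0.08,0,0,0,0,1],[0,0,0,0,0,0,-1],[0,0,0,0,0,0,-1],[0,0,0,0,0,0,-1],[0,0,0,0,0,0,-1],[0,0,0,0,0,0,-1],[0,0,0,0,0,0,-1],[0,0,0,0,0,0,-1],[0,0,0,0,0,0,-1]]]}}

```text
t: 4.3
position: [0.378, 0.2601, 0.0175]
ee_rot: [-1.458, -0.691, 0.689]
wrist_force: [0.3, -0.4, 4.7]
width: 0.0587
```

```bash
python3 -c "
from h import *
print(readout.read_state()['wrist_force'])
go(.452,-.0996,.1,81.8)"
```

```text
[ 0.27109767 -0.38593013  4.73075591]
t 4.3 pos [378.  260.1  17.5] down [ 0.001  0.    -1.   ] jaw 140.6 q6 [ 0.45 -2.  ] w 58.7
 shift [-7.7  -2.75 -9.51]
 turn about tool y:  9.81 (world -58.8 ) shift after turn [  4.16  -2.75 -11.51]
```

Call:
{"name": "send_rows", "arguments": {"motion": [[[0,-0.3,0,0,0,0,-1],[0,-0.6,0,0,0,0,-1],[0,-0.6,0,0,1,0,-1],[0,-0.5,0,0,1,0,-1],[0,-0.4,0,0,1,0,-1],[0,-0.35,0,0,1,0,-1],[0,0,0,0,1,0,-1],[0,0,0,0,1,0,-1],[0,0,0,0,1,0,-1],[0,0,0,0,1,0,-1]]]}}

```text
t: 5.3
position: [0.3763, 0.2593, 0.0989]
ee_rot: [-1.571, -0.031, 0.034]
wrist_force: [0.2, 0.1, -1.3]
width: 0.0588
```

Call:
{"name": "send_rows", "arguments": {"motion": [[[0,0,0,0,0.91,0,-1],[0,0,0,0,0.9,0,-1],[0.347,0,-0.96,0,0,0,-1],[0.347,0,-0.96,0,0,0,-1],[0.347,0,-0.96,0,0,0,-1],[0.347,0,-0.96,0,0,0,-1],[0.347,0,-0.96,0,0,0,-1],[0.347,0,-0.96,0,0,0,-1],[0.347,0,-0.96,0,0,0,-1],[0.347,0,-0.96,0,0,0,-1]]]}}

```text
t: 6.3
position: [0.4258, 0.0188, 0.099]
ee_rot: [-1.568, 0.114, -0.111]
wrist_force: [0.9, -0.1, -1.4]
width: 0.059
```

```bash
python3 -c "
from h import *
print(readout.read_state()['wrist_force'])
go(.452,-.0996,.03,81.8)"
```

```text
[ 0.87238374 -0.10701299 -1.44392428]
t 6.3 pos [425.8  18.8  99. ] down [-0.002  0.    -1.   ] jaw 81.8 q6 [-0.12 -1.55] w 59.0
 shift [ 1.43  2.3  -3.78]
 turn about tool y:  -0.0 (world 0.0 ) shift after turn [ 1.43  2.3  -3.78]
```

Call:
{"name": "send_rows", "arguments": {"motion": [[[0.286,0,-0.756,0,0,0,-1],[0.286,0,-0.756,0,0,0,-1],[0.286,0,-0.756,0,0,0,-1],[0.286,0,-0.756,0,0,0,-1],[0.286,0,-0.756,0,0,0,-1],[0,0.4,0,0,0,0,-1],[0,0.6,0,0,0,0,-1],[0,0.6,0,0,0,0,-1],[0,0.5,0,0,0,0,-1],[0,0.1,0,0,0,0,-1]]]}}

```text
t: 7.3
position: [0.4498, -0.0967, 0.0307]
ee_rot: [-1.566, 0.118, -0.107]
wrist_force: [0.3, -0.2, -1.3]
width: 0.0588
```

```bash
python3 -c "
from h import *
print(readout.read_state()['wrist_force'])
go(.452,-.0996,.0253,81.8)"
```

```text
[ 0.30570874 -0.15845117 -1.27157358]
t 7.3 pos [449.8 -96.7  30.7] down [-0.007  0.003 -1.   ] jaw 81.8 q6 [-0.36 -1.79] w 58.8
 shift [ 0.09  0.18 -0.09]
 turn about tool y:  -0.0 (world 0.0 ) shift after turn [ 0.09  0.18 -0.09]
```

Call:
{"name": "send_rows", "arguments": {"motion": [[[0.04,0.05,-0.04,0,0,0,-1],[0.03,0.06,-0.03,0,0,0,-1],[0,0.05,0,0,0,0,-1],[0,0.02,0,0,0,0,-1],[0,0,0,0,0,0,-1],[0,0,0,0,0,0,0.6],[0,0,0,0,0,0,1],[0,0,0,0,0,0,1],[0,0,0,0,0,0,1],[0,0,0,0,0,0,1]]]}}

```text
t: 8.3
position: [0.4549, -0.1009, 0.0282]
ee_rot: [-1.568, 0.113, -0.113]
wrist_force: [0.5, -0.1, -0.2]
width: 0.0852
```

Call:
{"name": "send_rows", "arguments": {"motion": [[[0,-0.2,0,0,0,0,1],[0,-0.4,0,0,0,0,1],[0,-0.6,0,0,0,0,1],[0,-0.7,0,0,0,0,1],[0,-0.7,0,0,0,0,1],[0,0,0.8,0,0,0,1],[0,0,0.8,0,0,0,1],[0,0,0.8,0,0,0,1],[0,0,0.8,0,0,0,1],[0,0,0.8,0,0,0,1]]]}}

```text
t: 9.3
position: [0.4726, 0.0188, 0.1074]
ee_rot: [-1.568, 0.111, -0.114]
wrist_force: [1.4, 0.0, 0.3]
width: 0.0852
```

Run:
```python
from h import *
go(.4559,.0965,.08,137.2-90)
c=cams.read_camera("top"); im=c["img"]; H,S,V=cv2.split(cv2.cvtColor(im,cv2.COLOR_RGB2HSV))
m=(H>100)&(H<125)&(S>120); m[:150]=0; m[350:]=0
for r in rect(c,m,.030): print(*r)
for r in rect(c,m,.022): print(*r)
cv2.imwrite("pics/t1.png",cv2.resize(im[150:350,230:480],None,fx=3,fy=3)[:,:,::-1])
```

```text
t 9.3 pos [472.6  18.8 107.4] down [ 0.002 -0.    -1.   ] jaw 81.8 q6 [-0.11 -1.54] w 85.2
 shift [-0.92  0.91  2.48]
 turn about tool y:  5.76 (world -34.6 ) shift after turn [-2.17  0.91  1.52]
[  4. 332.] 368.6 743.3 84.8 18.6 179.9
[371. 282.] 454.5 -100.4 108.8 58.4 172.3
[284. 189.] 673.3 92.6 73.6 34.3 9.0
[  4. 332.] 367.7 748.3 85.4 18.7 179.9
[371. 282.] 454.1 -101.0 109.6 58.8 172.3
[284. 189.] 674.5 93.3 74.1 34.6 9.0
```

View pics/t1.png

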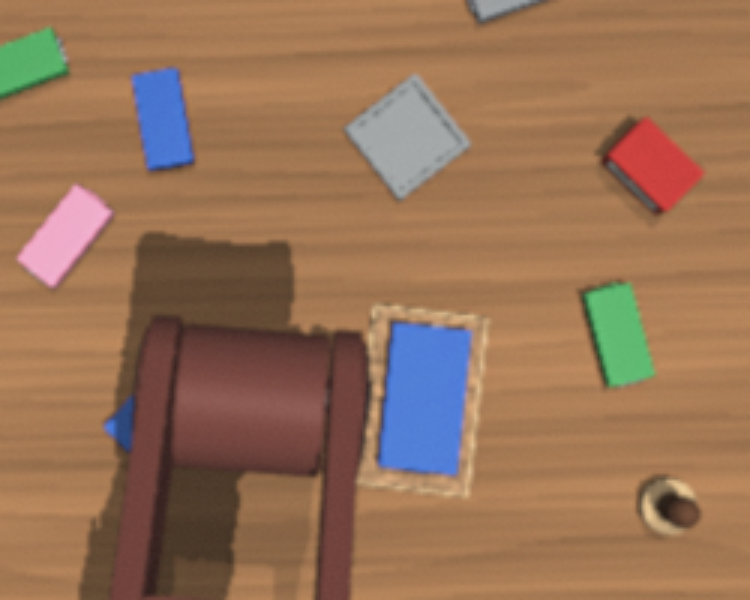

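Large pad (crop ≈ (425,398)) sits centred on the board. Measured centre is within about 3 mm, angle 172.3° against the board's 171.8°.

Call:
{"name": "send_rows", "arguments": {"motion": [[[-0.307,0,0.827,0,0,0,1],[-0.307,0,0.827,0,0,0,1],[-0.306,0,0.826,0,0,0,1],[0,0.15,0,0,0.96,0,1],[0,0.15,0,0,0.96,0,1],[0,0.15,0,0,0.96,0,1],[0,0.15,0,0,0.96,0,1],[0,0.15,0,0,0.96,0,1],[0,0.16,0,0,0.96,0,1],[0,0,0,0,0,0,1]]]}}

```text
t: 10.35
position: [0.4552, 0.0953, 0.0791]
ee_rot: [-1.491, 0.584, -0.584]
wrist_force: [0.0, -0.0, 0.4]
width: 0.0856
```

```bash
python3 -c "
from h import *
go(.4559,.0965,.018,47.2)"
```

```text
t 10.35 pos [455.2  95.3  79.1] down [-0. -0. -1.] jaw 47.2 q6 [ 0.06 -0.77] w 85.6
 shift [-0.01  2.04  0.05]
 turn about tool y:  0.0 (world -0.0 ) shift after turn [-0.01  2.04  0.05]
```

Call:
{"name": "send_rows", "arguments": {"motion": [[[0,0.3,0.02,0,0,0,1],[0,0.4,0.02,0,0,0,1],[0,0.4,0,0,0,0,1],[0,0.4,0,0,0,0,1],[0,0.3,0,0,0,0,1],[0,0.2,0,0,0,0,1],[0,0.04,0,0,0,0,1],[0,0,0,0,0,0,-1],[0,0,0,0,0,0,-1],[0,0,0,0,0,0,-1]]]}}

```text
t: 11.35
position: [0.4572, 0.0965, 0.0186]
ee_rot: [-1.49, 0.583, -0.585]
wrist_force: [0.9, 1.0, 0.5]
width: 0.047
```

Call:
{"name": "send_rows", "arguments": {"motion": [[[0,0,0,0,0,0,-1],[0,0,0,0,0,0,-1],[0,0,0,0,0,0,-1],[0,0,0,0,0,0,-1],[0,0,0,0,0,0,-1],[0,0,0,0,0,0,-1],[0,0,0,0,0,0,-1],[0,0,0,0,0,0,-1],[0,0,0,0,0,0,-1],[0,0,0,0,0,0,-1]]]}}

```text
t: 12.35
position: [0.4572, 0.0964, 0.0185]
ee_rot: [-1.49, 0.582, -0.585]
wrist_force: [0.5, 0.3, 5.8]
width: 0.0468
```

```bash
python3 -c "
from h import *
print(readout.read_state()['wrist_force'])
go(.454,-.1003,.12,82.3)"
```

```text
[0.49241008 0.26762107 5.77557523]
t 12.35 pos [457.2  96.4  18.5] down [ 0.002  0.    -1.   ] jaw 47.2 q6 [ 0.06 -0.77] w 46.8
 shift [ 4.38 -3.38 -4.88]
 turn about tool y:  -5.85 (world 35.1 ) shift after turn [ 0.78 -3.38 -6.51]
```

Call:
{"name": "send_rows", "arguments": {"motion": [[[0,-0.3,0,0,0,0,-1],[0,-0.6,0,0,0,0,-1],[0,-0.6,0,0,0,0,-1],[0,-0.32,0,0,-0.975,0,-1],[0,-0.32,0,0,-0.975,0,-1],[0,-0.31,0,0,-0.975,0,-1],[0,-0.31,0,0,-0.975,0,-1],[0,-0.31,0,0,-0.975,0,-1],[0,-0.31,0,0,-0.975,0,-1],[0,0,0,0,0,0,-1]]]}}

```text
t: 13.35
position: [0.4566, 0.0964, 0.12]
ee_rot: [-1.568, 0.104, -0.107]
wrist_force: [-0.4, 0.1, -1.3]
width: 0.0466
```

Call:
{"name": "send_rows", "arguments": {"motion": [[[0.111,0,-0.93,0,0,0,-1],[0.111,0,-0.93,0,0,0,-1],[0.111,0,-0.93,0,0,0,-1],[0.111,0,-0.93,0,0,0,-1],[0.111,0,-0.93,0,0,0,-1],[0.111,0,-0.93,0,0,0,-1],[0.111,0,-0.93,0,0,0,-1],[0,0.4,0,0,0,0,-1],[0,0.5,0,0,0,0,-1],[0,0.4,0,0,0,0,-1]]]}}

```text
t: 14.35
position: [0.4519, -0.0996, 0.0782]
ee_rot: [-1.567, 0.109, -0.105]
wrist_force: [0.7, 0.3, -1.4]
width: 0.0465
```

```bash
python3 -c "
from h import *
print(readout.read_state()['wrist_force'])
go(.454,-.1003,.0487,82.3)"
```

```text
[ 0.65905221  0.32409429 -1.38633728]
t 14.35 pos [451.9 -99.6  78.2] down [-0.002  0.001 -1.   ] jaw 82.2 q6 [-0.37 -1.8 ] w 46.5
 shift [ 0.08  0.98 -0.01]
 turn about tool y:  -0.02 (world 0.1 ) shift after turn [ 0.08  0.98 -0.01]
```

Call:
{"name": "send_rows", "arguments": {"motion": [[[0.04,0.3,0,0,0,0,-1],[0,0.3,0,0,0,0,-1],[0,0.2,0,0,0,0,-1],[0,0.1,0,0,0,0,-1],[0,0.04,0,0,0,0,-1],[0,0,0,0,0,0,-1],[0,0,0,0,0,0,-1],[0,0,0,0,0,0,-1],[0,0,0,0,0,0,-1],[0,0,0,0,0,0,-1]]]}}

```text
t: 15.35
position: [0.4545, -0.1005, 0.052]
ee_rot: [-1.568, 0.105, -0.106]
wrist_force: [-0.8, 0.6, -0.9]
width: 0.0466
```

```bash
python3 -c "
from h import *
print(readout.read_state()['wrist_force'])
go(.454,-.1003,.0487,82.3)"
```

```text
[-0.7661413   0.62124285 -0.897713  ]
t 15.35 pos [ 454.5 -100.5   52. ] down [ 0. -0. -1.] jaw 82.3 q6 [-0.37 -1.81] w 46.6
 shift [-0.02  0.11  0.01]
 turn about tool y:  0.0 (world -0.0 ) shift after turn [-0.02  0.11  0.01]
```

Call:
{"name": "send_rows", "arguments": {"motion": [[[0,0.05,0,0,0,0,-1],[0,0.03,0,0,0,0,-1],[0,0.02,0,0,0,0,-1],[0,0,0,0,0,0,-1],[0,0,0,0,0,0,0.5],[0,0,0,0,0,0,0.7],[0,0,0,0,0,0,0.7],[0,0,0,0,0,0,0.7],[0,0,0,0,0,0,0.7],[0,0,0,0,0,0,0.7]]]}}

```text
t: 16.35
position: [0.4544, -0.1005, 0.0488]
ee_rot: [-1.568, 0.105, -0.105]
wrist_force: [0.5, -0.5, 0.5]
width: 0.0728
```

Call:
{"name": "send_rows", "arguments": {"motion": [[[0,-0.2,0,0,0,0,0.7],[0,-0.4,0,0,0,0,0.7],[0,-0.6,0,0,0,0,0.7],[0,-0.7,0,0,0,0,0.7],[0,-0.5,0,0,0,0,0.7],[0.5,0,0.8,0,0,0,0.7],[0.5,0,0.8,0,0,0,0.7],[0.5,0,0.8,0,0,0,0.7],[0.5,0,0.8,0,0,0,0.7],[0.5,0,0.8,0,0,0,0.7]]]}}

```text
t: 17.35
position: [0.5458, 0.0093, 0.1222]
ee_rot: [-1.568, 0.104, -0.107]
wrist_force: [0.1, 0.1, -0.4]
width: 0.0723
```

Run:
```python
from h import *
go(.6740,.0930,.08,99)
c=cams.read_camera("top"); im=c["img"]; H,S,V=cv2.split(cv2.cvtColor(im,cv2.COLOR_RGB2HSV))
m=(H>100)&(H<125)&(S>120); m[:150]=0; m[350:]=0
for r in rect(c,m,.052): print(*r)
cv2.imwrite("pics/t2.png",cv2.resize(im[150:350,230:480],None,fx=3,fy=3)[:,:,::-1])
```

```text
t 17.35 pos [545.8   9.3 122.2] down [ 0.002 -0.    -1.   ] jaw 82.3 q6 [-0.11 -1.55] w 72.3
 shift [3.86 1.41 3.34]
 turn about tool y:  -2.78 (world 16.7 ) shift after turn [4.65 1.41 2.09]
[  4. 332.] 371.0 729.6 83.2 18.2 179.9
[371. 282.] 455.3 -98.6 106.8 57.5 172.3
[284. 189.] 670.3 90.6 71.8 33.8 7.9
```

View pics/t2.png

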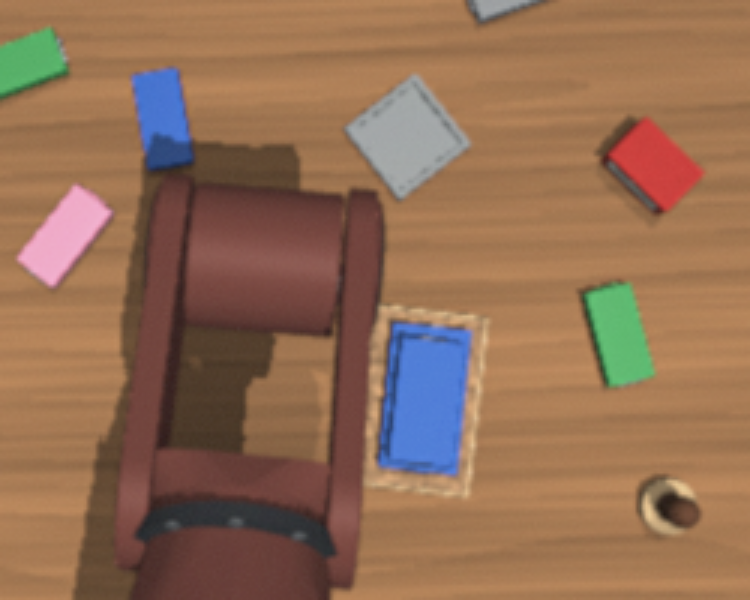

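Medium pad (crop ≈ (429,398)) lies on the large one, looks aligned and centred. Next is the small blue pad at crop (163,118).

Call:
{"name": "send_rows", "arguments": {"motion": [[[0,0,0,0,-0.93,0,0.7],[0,0,0,0,-0.93,0,0.7],[0,0,0,0,-0.92,0,0.7],[0.775,0.1,0.35,0,0,0,0.7],[0.775,0.2,0.35,0,0,0,0.7],[0.775,0.2,0.35,0,0,0,0.7],[0.775,0.3,0.35,0,0,0,0.7],[0.775,0.3,0.35,0,0,0,0.7],[0.775,0.3,0.35,0,0,0,0.7],[0,0,0,0,0,0,0.7]]]}}

```text
t: 18.4
position: [0.6743, 0.0939, 0.0786]
ee_rot: [-1.567, -0.125, 0.124]
wrist_force: [0.7, 0.8, 0.1]
width: 0.0726
```

```bash
python3 -c "
from h import *
go(.6743,.0933,.021,99)"
```

```text
t 18.4 pos [674.3  93.9  78.6] down [ 0.001  0.001 -1.   ] jaw 99.1 q6 [ 0.04 -1.69] w 72.6
 shift [-0.01  1.92 -0.02]
 turn about tool y:  0.01 (world -0.1 ) shift after turn [-0.01  1.92 -0.02]
```

Call:
{"name": "send_rows", "arguments": {"motion": [[[0,0.3,0,0,0,0,0.7],[0,0.4,0,0,0,0,0.7],[0,0.4,0,0,0,0,0.7],[0,0.4,0,0,0,0,0.7],[0,0.3,0,0,0,0,0.7],[0,0.1,0,0,0,0,0.7],[0,0,0,0,0,0,0.7],[0,0,0,0,0,0,-1],[0,0,0,0,0,0,-1],[0,0,0,0,0,0,-1]]]}}

```text
t: 19.4
position: [0.6738, 0.0926, 0.0233]
ee_rot: [-1.567, -0.125, 0.121]
wrist_force: [-0.5, 0.2, 0.9]
width: 0.0343
```

Call:
{"name": "send_rows", "arguments": {"motion": [[[0,0,0,0,0,0,-1],[0,0,0,0,0,0,-1],[0,0,0,0,0,0,-1],[0,0,0,0,0,0,-1],[0,0,0,0,0,0,-1],[0,0,0,0,0,0,-1],[0,0,0,0,0,0,-1],[0,0,0,0,0,0,-1],[0,0,0,0,0,0,-1],[0,0,0,0,0,0,-1]]]}}

```text
t: 20.4
position: [0.6737, 0.0925, 0.023]
ee_rot: [-1.567, -0.125, 0.122]
wrist_force: [-0.1, 0.1, 6.4]
width: 0.034
```

```bash
python3 -c "
from h import *
print(readout.read_state()['wrist_force'])
go(.454,-.1003,.14,82.3)"
```

```text
[-0.11375821  0.11462588  6.379659  ]
t 20.4 pos [673.7  92.5  23. ] down [ 0.002  0.    -1.   ] jaw 99.0 q6 [ 0.03 -1.69] w 34.0
 shift [-8.23 -3.92 -5.2 ]
 turn about tool y:  2.78 (world -16.7 ) shift after turn [-6.39 -3.92 -7.35]
```

Call:
{"name": "send_rows", "arguments": {"motion": [[[0,-0.3,0,0,0,0,-1],[0,-0.6,0,0,0,0,-1],[0,-0.7,0,0,0,0,-1],[0,-0.7,0,0,0,0,-1],[0,-0.7,0,0,0,0,-1],[0,-0.6,0,0,0,0,-1],[0,-0.32,0,0,0.93,0,-1],[0,0,0,0,0.93,0,-1],[0,0,0,0,0.92,0,-1],[0,0,0,0,0,0,-1]]]}}

```text
t: 21.4
position: [0.6725, 0.0925, 0.1401]
ee_rot: [-1.568, 0.105, -0.105]
wrist_force: [-0.7, -0.4, -0.6]
width: 0.0345
```

Call:
{"name": "send_rows", "arguments": {"motion": [[[-0.71,0,-0.817,0,0,0,-1],[-0.71,0,-0.817,0,0,0,-1],[-0.71,0,-0.817,0,0,0,-1],[-0.71,0,-0.817,0,0,0,-1],[-0.71,0,-0.817,0,0,0,-1],[-0.71,0,-0.817,0,0,0,-1],[-0.71,0,-0.817,0,0,0,-1],[-0.71,0,-0.817,0,0,0,-1],[-0.71,0,-0.817,0,0,0,-1],[0,0,0,0,0,0,-1]]]}}

```text
t: 22.4
position: [0.4502, -0.1018, 0.139]
ee_rot: [-1.569, 0.108, -0.104]
wrist_force: [0.5, 0.9, -0.8]
width: 0.0345
```

```bash
python3 -c "
from h import *
print(readout.read_state()['wrist_force'])
go(.454,-.1003,.078,82.3)"
```

```text
[ 0.53888441  0.85631875 -0.80997705]
t 22.4 pos [ 450.2 -101.8  139. ] down [-0.003 -0.    -1.   ] jaw 82.3 q6 [-0.37 -1.81] w 34.5
 shift [0.12 2.03 0.07]
 turn about tool y:  -0.01 (world 0.0 ) shift after turn [0.12 2.03 0.07]
```

Call:
{"name": "send_rows", "arguments": {"motion": [[[0.05,0.3,0.03,0,0,0,-1],[0,0.4,0,0,0,0,-1],[0,0.4,0,0,0,0,-1],[0,0.4,0,0,0,0,-1],[0,0.3,0,0,0,0,-1],[0,0.2,0,0,0,0,-1],[0,0,0,0,0,0,-1],[0,0,0,0,0,0,-1],[0,0,0,0,0,0,-1],[0,0,0,0,0,0,-1]]]}}

```text
t: 23.4
position: [0.4553, -0.1, 0.0801]
ee_rot: [-1.569, 0.104, -0.106]
wrist_force: [0.2, 0.7, -0.1]
width: 0.0347
```

```bash
python3 -c "
from h import *
print(readout.read_state()['wrist_force'])
go(.454,-.1003,.075,82.3)"
```

```text
[ 0.1576561   0.73430915 -0.06422529]
t 23.4 pos [ 455.3 -100.    80.1] down [ 0.001 -0.001 -1.   ] jaw 82.3 q6 [-0.37 -1.8 ] w 34.7
 shift [-0.04  0.17 -0.01]
 turn about tool y:  0.0 (world -0.0 ) shift after turn [-0.04  0.17 -0.01]
```

Call:
{"name": "send_rows", "arguments": {"motion": [[[-0.02,0.06,0,0,0,0,-1],[0,0.05,0,0,0,0,-1],[0,0.05,0,0,0,0,-1],[0,0,0,0,0,0,-1],[0,0,0,0,0,0,-1],[0,0,0,0,0,0,-1],[0,0,0,0,0,0,-1],[0,0,0,0,0,0,-1],[0,0,0,0,0,0,-1],[0,0,0,0,0,0,-1]]]}}

```text
t: 24.4
position: [0.4543, -0.0998, 0.0749]
ee_rot: [-1.568, 0.105, -0.105]
wrist_force: [-2.2, 0.1, 6.1]
width: 0.0344
```

Call:
{"name": "send_rows", "arguments": {"motion": [[[0,0,0,0,0,0,0.1],[0,0,0,0,0,0,0.4],[0,0,0,0,0,0,0.4],[0,0,0,0,0,0,0.4],[0,0,0,0,0,0,0.4],[0,-0.2,0,0,0,0,0.4],[0,-0.4,0,0,0,0,0.4],[0,-0.6,0,0,0,0,0.4],[0,-0.7,0,0,0,0,0.4],[0,-0.6,0,0,0,0,0.4]]]}}

```text
t: 25.4
position: [0.4548, -0.0999, 0.1518]
ee_rot: [-1.569, 0.104, -0.107]
wrist_force: [-0.1, -0.4, -0.6]
width: 0.0602
```

```bash
python3 -c "
from h import *
go(.3680,-.2848,.14,82.3)
c=cams.read_camera('side'); cv2.imwrite('pics/s3.png',cv2.resize(c['img'][200:420,240:480],None,fx=2.7,fy=2.7)[:,:,::-1])"
```

```text
t 25.4 pos [454.8 -99.9 151.8] down [ 0.002 -0.001 -1.   ] jaw 82.3 q6 [-0.37 -1.8 ] w 60.2
 shift [-2.04  0.39 -6.49]
 turn about tool y:  0.0 (world -0.0 ) shift after turn [-2.04  0.39 -6.49]
```

View pics/s3.png

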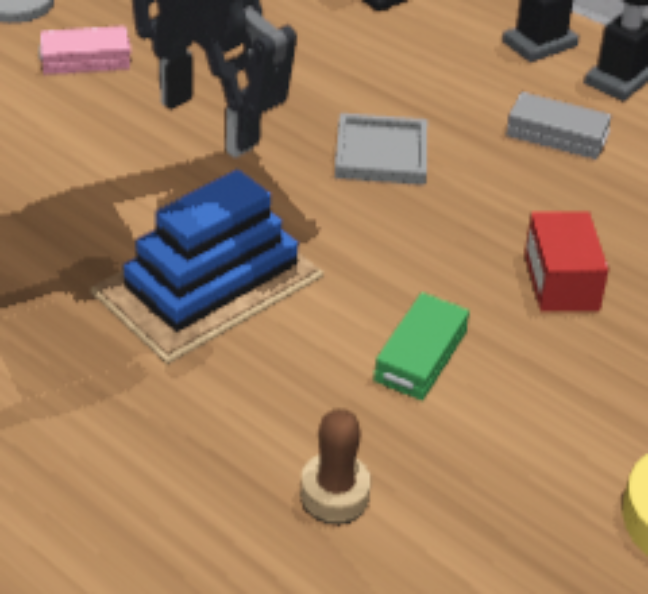

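The three pads are stacked squarely, at crop (213,245). Next is the round stamp, crop (336,480).

Call:
{"name": "send_rows", "arguments": {"motion": [[[-0.255,0,-0.811,0,0,0,0.4],[-0.255,0,-0.811,0,0,0,0.4],[-0.255,0,-0.811,0,0,0,0.4],[-0.255,0,-0.811,0,0,0,0.4],[-0.255,0,-0.811,0,0,0,0.4],[-0.255,0,-0.811,0,0,0,0.4],[-0.255,0,-0.811,0,0,0,0.4],[-0.255,0,-0.811,0,0,0,0.4],[0,0.3,0,0,0,0,0.4],[0,0,0,0,0,0,0.4]]]}}

```text
t: 26.45
position: [0.3667, -0.2838, 0.1396]
ee_rot: [-1.566, 0.108, -0.105]
wrist_force: [-0.9, -0.4, -1.0]
width: 0.0596
```

```bash
python3 -c "
from h import *
go(.3680,-.2848,.046,82.3)"
```

```text
t 26.45 pos [ 366.7 -283.8  139.6] down [-0.001  0.002 -1.   ] jaw 82.2 q6 [-0.81 -2.25] w 59.6
 shift [ 0.05  3.12 -0.03]
 turn about tool y:  -0.01 (world 0.1 ) shift after turn [ 0.05  3.12 -0.03]
```

Call:
{"name": "send_rows", "arguments": {"motion": [[[0.03,0.3,-0.03,0,0,0,0.4],[0,0.5,0,0,0,0,0.4],[0,0.5,0,0,0,0,0.4],[0,0.5,0,0,0,0,0.4],[0,0.5,0,0,0,0,0.4],[0,0.4,0,0,0,0,0.4],[0,0.3,0,0,0,0,0.4],[0,0.12,0,0,0,0,0.4],[0,0,0,0,0,0,0.4],[0,0,0,0,0,0,0.4]]]}}

```text
t: 27.45
position: [0.3687, -0.2858, 0.0474]
ee_rot: [-1.569, 0.105, -0.106]
wrist_force: [0.8, 0.7, -0.4]
width: 0.0596
```

Call:
{"name": "send_rows", "arguments": {"motion": [[[0,0,0,0,0,0,-1],[0,0,0,0,0,0,-1],[0,0,0,0,0,0,-1],[0,0,0,0,0,0,-1],[0,0,0,0,0,0,-1],[0,0,0,0,0,0,-1],[0,0,0,0,0,0,-1],[0,0,0,0,0,0,-1],[0,0,0,0,0,0,-1],[0,0,0,0,0,0,-1]]]}}

```text
t: 28.45
position: [0.3687, -0.2858, 0.0477]
ee_rot: [-1.569, 0.105, -0.106]
wrist_force: [-0.8, 1.4, 6.4]
width: 0.0226
```

```bash
python3 -c "
from h import *
print(readout.read_state()['wrist_force'])
go(.6079,.2858,.18)"
```

```text
[-0.7616332   1.36136923  6.3691208 ]
t 28.45 pos [ 368.7 -285.8   47.7] down [ 0.001 -0.001 -1.   ] jaw 82.3 q6 [-0.81 -2.25] w 22.6
 shift [ 5.36 -4.42 19.95]
```

Call:
{"name": "send_rows", "arguments": {"motion": [[[0,-0.5,0,0,0,0,-1],[0,-0.8,0,0,0,0,-1],[0,-0.9,0,0,0,0,-1],[0,-0.9,0,0,0,0,-1],[0,-0.9,0,0,0,0,-1],[0.255,0,0.95,0,0,0,-1],[0.255,0,0.95,0,0,0,-1],[0.255,0,0.95,0,0,0,-1],[0.255,0,0.95,0,0,0,-1],[0.255,0,0.95,0,0,0,-1]]]}}

```text
t: 29.45
position: [0.4251, -0.1482, 0.1664]
ee_rot: [-1.568, 0.106, -0.105]
wrist_force: [0.9, -0.9, -1.3]
width: 0.0224
```

Call:
{"name": "send_rows", "arguments": {"motion": [[[0.255,0,0.95,0,0,0,-1],[0.255,0,0.95,0,0,0,-1],[0.255,0,0.95,0,0,0,-1],[0.255,0,0.95,0,0,0,-1],[0.255,0,0.95,0,0,0,-1],[0.255,0,0.95,0,0,0,-1],[0.255,0,0.95,0,0,0,-1],[0.255,0,0.95,0,0,0,-1],[0.255,0,0.95,0,0,0,-1],[0.255,0,0.95,0,0,0,-1]]]}}

```text
t: 30.45
position: [0.539, 0.1239, 0.1661]
ee_rot: [-1.569, 0.106, -0.104]
wrist_force: [0.3, -0.0, -1.2]
width: 0.0226
```

Call:
{"name": "send_rows", "arguments": {"motion": [[[0.255,0,0.95,0,0,0,-1],[0.255,0,0.95,0,0,0,-1],[0.255,0,0.95,0,0,0,-1],[0.255,0,0.95,0,0,0,-1],[0.255,0,0.95,0,0,0,-1],[0.255,0,0.95,0,0,0,-1],[0,0,0,0,0,0,-1],[0,0,0,0,0,0,-1],[0,0,0,0,0,0,-1],[0,0,0,0,0,0,-1]]]}}

```text
t: 31.45
position: [0.6071, 0.285, 0.1666]
ee_rot: [-1.569, 0.107, -0.105]
wrist_force: [-0.5, -0.5, -0.5]
width: 0.0222
```

```bash
python3 -c "
from h import *
print(readout.read_state()['wrist_force'])
go(.6079,.2858,.056)
c=cams.read_camera('side'); cv2.imwrite('pics/s4.png',cv2.resize(c['img'][80:280,150:350],None,fx=3,fy=3)[:,:,::-1])"
```

```text
[-0.4583537  -0.47856193 -0.53719368]
t 31.45 pos [607.1 285.  166.6] down [-0.001 -0.001 -1.   ] jaw 82.3 q6 [ 0.33 -1.1 ] w 22.2
 shift [0.03 3.69 0.03]
```

View pics/s4.png

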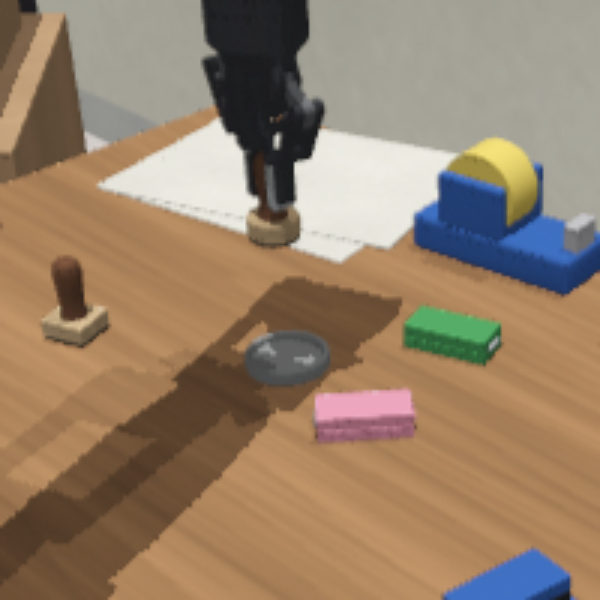

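The round stamp is held upright (crop (272,222)), above the dish (crop (287,357)).

Call:
{"name": "send_rows", "arguments": {"motion": [[[0.02,0.5,0.02,0,0,0,-1],[0,0.7,0,0,0,0,-1],[0,0.7,0,0,0,0,-1],[0,0.6,0,0,0,0,-1],[0,0.5,0,0,0,0,-1],[0,0.4,0,0,0,0,-1],[0,0.2,0,0,0,0,-1],[0,0,0,0,0,0,-1],[0,0,0,0,0,0,-1],[0,0,0,0,0,0,-1]]]}}

```text
t: 32.5
position: [0.6092, 0.2871, 0.0603]
ee_rot: [-1.567, 0.104, -0.107]
wrist_force: [0.4, 0.2, -0.3]
width: 0.0224
```

```bash
python3 -c "
from h import *
print(readout.read_state()['wrist_force'])
go(.6079,.2858,.0527)"
```

```text
[ 0.44599084  0.18663051 -0.31837927]
t 32.5 pos [609.2 287.1  60.3] down [ 0.002  0.001 -1.   ] jaw 82.3 q6 [ 0.34 -1.1 ] w 22.4
 shift [-0.04  0.25 -0.05]
```

Call:
{"name": "send_rows", "arguments": {"motion": [[[-0.02,0.1,-0.02,0,0,0,-1],[0,0.08,0,0,0,0,-1],[0,0.05,0,0,0,0,-1],[0,0.02,0,0,0,0,-1],[0,0,0,0,0,0,-1],[0,0,0,0,0,0,-1],[0,0,0,0,0,0,-1],[0,0,0,0,0,0,-1],[0,0,0,0,0,0,-1],[0,0,0,0,0,0,-1]]]}}

```text
t: 33.5
position: [0.6079, 0.2864, 0.0527]
ee_rot: [-1.568, 0.105, -0.106]
wrist_force: [-1.0, -0.1, 4.9]
width: 0.0221
```

```bash
python3 -c "
from h import *
print(readout.read_state()['wrist_force'])
go(.6079,.2858,.0527)"
```

```text
[-1.03620736 -0.14379495  4.86234496]
t 33.5 pos [607.9 286.4  52.7] down [ 0.001  0.    -1.   ] jaw 82.3 q6 [ 0.34 -1.1 ] w 22.1
 shift [ 0.    0.   -0.02]
```

Call:
{"name": "send_rows", "arguments": {"motion": [[[0,0,0,0,0,0,-0.2],[0,0,0,0,0,0,0.4],[0,0,0,0,0,0,0.4],[0,0,0,0,0,0,0.4],[0,-0.3,0,0,0,0,0.4],[0,-0.6,0,0,0,0,0.4],[0,-0.7,0,0,0,0,0.4],[0,-0.7,0,0,0,0,0.4],[0,-0.7,0,0,0,0,0.4],[0,-0.3,0,0,0,0,0.4]]]}}

```text
t: 34.5
position: [0.6098, 0.287, 0.1555]
ee_rot: [-1.565, 0.1, -0.11]
wrist_force: [1.1, -0.5, 0.6]
width: 0.06
```

```bash
python3 -c "
from h import *
go(.5183,.4515,.15)
c=cams.read_camera('side'); k=c['img'][130:230,140:280]
print(proj(c,[[.5183,.4515,.058],[.5183,.4515,0.018],[.5183,.4515,0],[.6079,.2858,.063],[.6079,.2858,.023]]))
cv2.imwrite('pics/s5.png',cv2.resize(k,None,fx=5,fy=5)[:,:,::-1])"
```

```text
t 34.5 pos [609.8 287.  155.5] down [ 0.007  0.002 -1.   ] jaw 82.3 q6 [ 0.34 -1.1 ] w 60.0
 shift [-3.75  0.18  5.03]
[[172.17744343 171.9731548 ]
 [174.56112271 185.99521921]
 [175.60816377 192.15446944]
 [243.51134946 179.9052754 ]
 [244.7488136  194.22783258]]
```

View pics/s5.png

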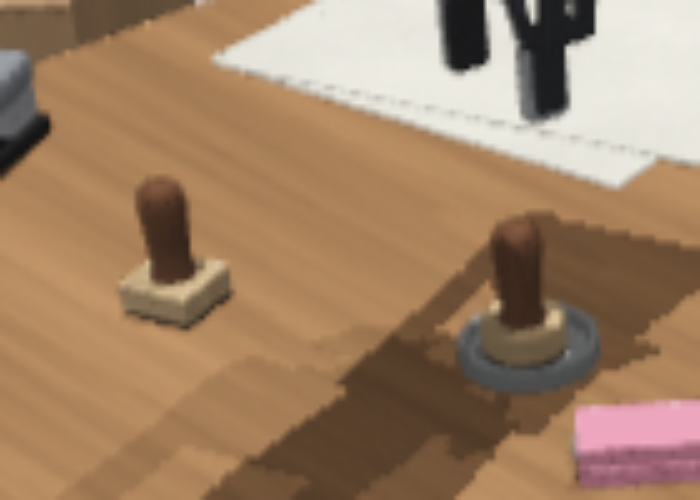

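Round stamp stands in its dish, base centre crop (524,330). The square stamp's projected position agrees with the picture (head (162,205)).

Call:
{"name": "send_rows", "arguments": {"motion": [[[-0.536,0,0.719,0,0,0,0.4],[-0.536,0,0.719,0,0,0,0.4],[-0.536,0,0.719,0,0,0,0.4],[-0.536,0,0.719,0,0,0,0.4],[-0.536,0,0.719,0,0,0,0.4],[-0.536,0,0.719,0,0,0,0.4],[-0.536,0,0.719,0,0,0,0.4],[0,0,0,0,0,0,0.4],[0,0,0,0,0,0,0.4],[0,0,0,0,0,0,0.4]]]}}

```text
t: 35.55
position: [0.5165, 0.45, 0.1502]
ee_rot: [-1.569, 0.106, -0.106]
wrist_force: [-0.8, 0.5, -0.8]
width: 0.0598
```

```bash
python3 -c "
from h import *
go(.5183,.4510,.046,82.3)"
```

```text
t 35.55 pos [516.5 450.  150.2] down [-0.    -0.001 -1.   ] jaw 82.3 q6 [ 0.61 -0.82] w 59.8
 shift [0.06 3.47 0.05]
 turn about tool y:  -0.0 (world 0.0 ) shift after turn [0.06 3.47 0.05]
```

Call:
{"name": "send_rows", "arguments": {"motion": [[[0.05,0.5,0.04,0,0,0,0.4],[0,0.6,0,0,0,0,0.4],[0,0.6,0,0,0,0,0.4],[0,0.5,0,0,0,0,0.4],[0,0.5,0,0,0,0,0.4],[0,0.4,0,0,0,0,0.4],[0,0.25,0,0,0,0,0.4],[0,0.1,0,0,0,0,0.4],[0,0,0,0,0,0,0.4],[0,0,0,0,0,0,0.4]]]}}

```text
t: 36.55
position: [0.5184, 0.4524, 0.0479]
ee_rot: [-1.567, 0.104, -0.106]
wrist_force: [1.0, 0.0, -0.3]
width: 0.0598
```

Call:
{"name": "send_rows", "arguments": {"motion": [[[0,0,0,0,0,0,-1],[0,0,0,0,0,0,-1],[0,0,0,0,0,0,-1],[0,0,0,0,0,0,-1],[0,0,0,0,0,0,-1],[0,0,0,0,0,0,-1],[0,0,0,0,0,0,-1],[0,0,0,0,0,0,-1],[0,0,0,0,0,0,-1],[0,0,0,0,0,0,-1]]]}}

```text
t: 37.55
position: [0.5184, 0.4524, 0.0478]
ee_rot: [-1.567, 0.104, -0.106]
wrist_force: [0.4, 1.8, 5.7]
width: 0.0224
```

```bash
python3 -c "
from h import *
print(readout.read_state()['wrist_force'])
go(.6564,-.0955,.18,98.3)"
```

```text
[0.40514463 1.75120607 5.69824843]
t 37.55 pos [518.4 452.4  47.8] down [ 0.001  0.001 -1.   ] jaw 82.3 q6 [ 0.62 -0.82] w 22.4
 shift [  7.01  -4.42 -17.48]
 turn about tool y:  -2.66 (world 16.0 ) shift after turn [  1.92  -4.42 -18.73]
```

Call:
{"name": "send_rows", "arguments": {"motion": [[[0,-0.5,0,0,0,0,-1],[0,-0.8,0,0,0,0,-1],[0,-0.9,0,0,-0.89,0,-1],[0,-0.9,0,0,-0.89,0,-1],[0,-0.9,0,0,-0.88,0,-1],[0.096,0,-0.9365,0,0,0,-1],[0.096,0,-0.9365,0,0,0,-1],[0.096,0,-0.9365,0,0,0,-1],[0.096,0,-0.9365,0,0,0,-1],[0.096,0,-0.9365,0,0,0,-1]]]}}

```text
t: 38.55
position: [0.5512, 0.313, 0.1661]
ee_rot: [-1.569, -0.111, 0.116]
wrist_force: [-0.1, 0.2, 0.1]
width: 0.0223
```

Call:
{"name": "send_rows", "arguments": {"motion": [[[0.096,0,-0.9365,0,0,0,-1],[0.096,0,-0.9365,0,0,0,-1],[0.096,0,-0.9365,0,0,0,-1],[0.096,0,-0.9365,0,0,0,-1],[0.096,0,-0.9365,0,0,0,-1],[0.096,0,-0.9365,0,0,0,-1],[0.096,0,-0.9365,0,0,0,-1],[0.096,0,-0.9365,0,0,0,-1],[0.096,0,-0.9365,0,0,0,-1],[0.096,0,-0.9365,0,0,0,-1]]]}}

```text
t: 39.55
position: [0.6199, 0.0397, 0.1662]
ee_rot: [-1.568, -0.111, 0.116]
wrist_force: [0.0, -0.5, -1.3]
width: 0.0221
```

Call:
{"name": "send_rows", "arguments": {"motion": [[[0.096,0,-0.9365,0,0,0,-1],[0.096,0,-0.9365,0,0,0,-1],[0.096,0,-0.9365,0,0,0,-1],[0.096,0,-0.9365,0,0,0,-1],[0.096,0,-0.9365,0,0,0,-1],[0,0,0,0,0,0,-1],[0,0,0,0,0,0,-1],[0,0,0,0,0,0,-1],[0,0,0,0,0,0,-1],[0,0,0,0,0,0,-1]]]}}

```text
t: 40.55
position: [0.6554, -0.0948, 0.1669]
ee_rot: [-1.567, -0.114, 0.115]
wrist_force: [0.0, 0.7, -1.3]
width: 0.0225
```

```bash
python3 -c "
from h import *
print(readout.read_state()['wrist_force'])
go(.6564,-.0955,.0527,98.3)
c=cams.read_camera('side'); k=c['img'][130:290,320:460]
cv2.imwrite('pics/s6.png',cv2.resize(k,None,fx=3.7,fy=3.7)[:,:,::-1])"
```

```text
[ 0.00472292  0.6686392  -1.34903581]
t 40.55 pos [655.4 -94.8 166.9] down [-0.001  0.    -1.   ] jaw 98.4 q6 [-0.25 -1.97] w 22.5
 shift [ 0.03  3.81 -0.03]
 turn about tool y:  0.01 (world -0.1 ) shift after turn [ 0.03  3.81 -0.03]
```

View pics/s6.png

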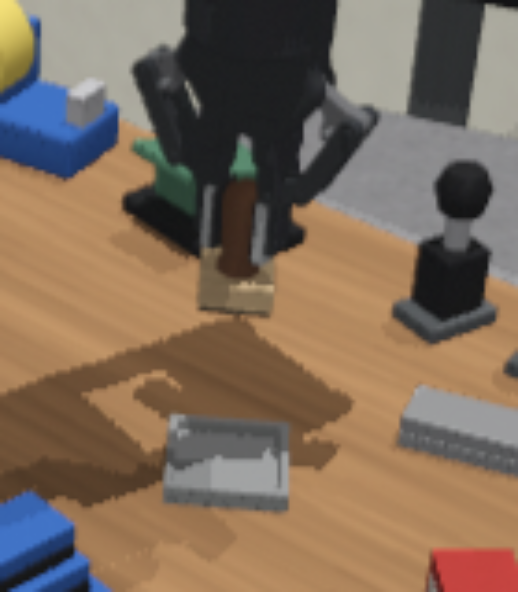

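The square block is parallel to the dish (crop (237,285) above (227,460)). I'll lower it.

Call:
{"name": "send_rows", "arguments": {"motion": [[[0.02,0.5,-0.02,0,0,0,-1],[0,0.7,0,0,0,0,-1],[0,0.7,0,0,0,0,-1],[0,0.6,0,0,0,0,-1],[0,0.5,0,0,0,0,-1],[0,0.4,0,0,0,0,-1],[0,0.15,0,0,0,0,-1],[0,0,0,0,0,0,-1],[0,0,0,0,0,0,-1],[0,0,0,0,0,0,-1]]]}}

```text
t: 41.6
position: [0.6574, -0.0966, 0.0618]
ee_rot: [-1.569, -0.115, 0.112]
wrist_force: [-0.6, 0.1, -0.9]
width: 0.0223
```

Call:
{"name": "send_rows", "arguments": {"motion": [[[0,0.1,0,0,0,0,-1],[0,0.08,0,0,0,0,-1],[0,0.05,0,0,0,0,-1],[0,0.02,0,0,0,0,-1],[0,0,0,0,0,0,-1],[0,0,0,0,0,0,-1],[0,0,0,0,0,0,-1],[0,0,0,0,0,0,-1],[0,0,0,0,0,0,-1],[0,0,0,0,0,0,-1]]]}}

```text
t: 42.6
position: [0.6563, -0.0964, 0.053]
ee_rot: [-1.568, -0.113, 0.113]
wrist_force: [1.5, -0.6, -1.0]
width: 0.0229
```

```bash
python3 -c "
from h import *
print(readout.read_state()['wrist_force'])
go(.6564,-.0955,.0527,98.3)"
```

```text
[ 1.48541932 -0.64293756 -1.02770182]
t 42.6 pos [656.3 -96.4  53. ] down [-0. -0. -1.] jaw 98.3 q6 [-0.25 -1.97] w 22.9
 shift [0.01 0.01 0.03]
 turn about tool y:  -0.0 (world 0.0 ) shift after turn [0.01 0.01 0.03]
```

Call:
{"name": "send_rows", "arguments": {"motion": [[[0,0.03,0,0,0,0,-1],[0,0.02,0,0,0,0,-1],[0,0,0,0,0,0,-1],[0,0,0,0,0,0,-1],[0,0,0,0,0,0,-1],[0,0,0,0,0,0,-0.2],[0,0,0,0,0,0,0.4],[0,0,0,0,0,0,0.4],[0,0,0,0,0,0,0.4],[0,0,0,0,0,0,0.4]]]}}

```text
t: 43.6
position: [0.6562, -0.0964, 0.0513]
ee_rot: [-1.568, -0.113, 0.114]
wrist_force: [0.3, -0.6, -0.5]
width: 0.0597
```

Call:
{"name": "send_rows", "arguments": {"motion": [[[0,-0.3,0,0,0,0,0.4],[0,-0.6,0,0,0,0,0.4],[0,-0.8,0,0,0,0,0.4],[0,-0.8,0,0,0,0,0.4],[0,-0.8,0,0,0,0,0.4],[0,-0.8,0,0,0,0,0.4],[0,0,0.9,0,0,0,0.4],[0,0,0.9,0,0,0,0.4],[0,0,0.9,0,0,0,0.4],[0,0,0.9,0,0,0,0.4]]]}}

```text
t: 44.6
position: [0.6413, 0.0113, 0.177]
ee_rot: [-1.568, -0.115, 0.111]
wrist_force: [-0.0, 0.7, 0.2]
width: 0.0599
```

Call:
{"name": "send_rows", "arguments": {"motion": [[[0,0,0.8,0,0,0,0.4],[0,0,0.8,0,0,0,0.4],[0,0,0.5,0,0,0,0.4],[0,0,0,0,0,0,0.4],[0,0,0,0,0,0,0.4],[0,0,0,0,0,0,0.4],[0,0,0,0,0,0,0.4],[0,0,0,0,0,0,0.4],[0,0,0,0,0,0,0.4],[0,0,0,0,0,0,0.4]]]}}

```text
t: 45.6
position: [0.6318, 0.0725, 0.1744]
ee_rot: [-1.568, -0.113, 0.113]
wrist_force: [0.2, -0.7, -0.6]
width: 0.0593
```

Run:
```python
from h import *
c=cams.read_camera('top'); im=c["img"]
H,S,V=cv2.split(cv2.cvtColor(im,cv2.COLOR_RGB2HSV))
m=((H<6)|(H>174))&(S>170)&(V>100); m[:150]=0;m[260:]=0
for r in rect(c,m,.04): print("carton",*r)
s=cams.read_camera('side')
A=cv2.resize(im[150:350,170:480],None,fx=2.4,fy=2.4); B=cv2.resize(s["img"][140:340,200:510],None,fx=2.4,fy=2.4)
cv2.imwrite('pics/f1.png',A[:,:,::-1]); cv2.imwrite('pics/f2.png',B[:,:,::-1])
```

```text
carton [448. 204.] 626.3 -279.2 60.8 40.3 42.7
```

View pics/f1.png

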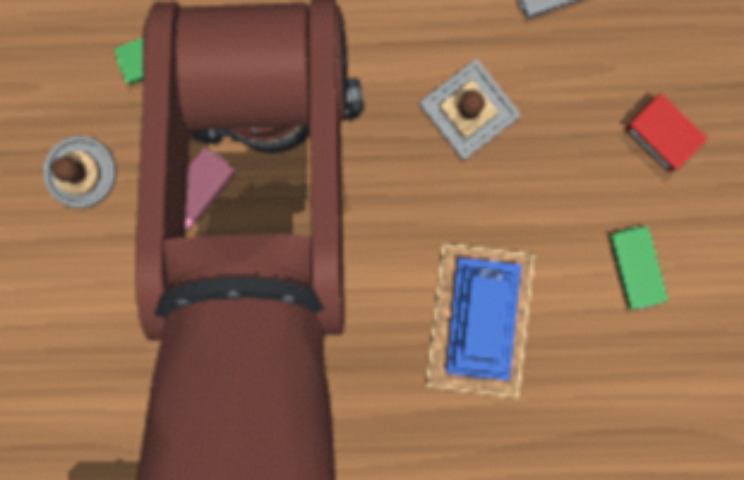

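View pics/f2.png

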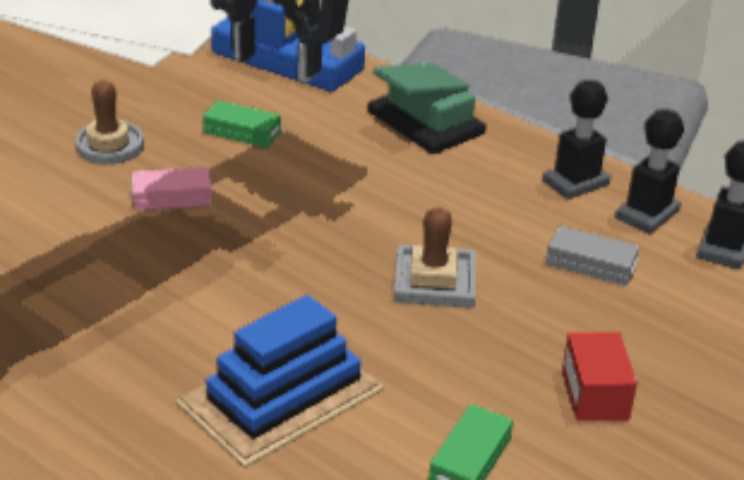

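Top crop: round stamp base at (76,173) in its dish (79,172); square base at (468,108) in its dish (470,109); the stack is centred at about (486,318). The side crop shows everything upright and flat.

```bash
python3 -c "
from rig import workorder
print(workorder.hand_in())"
```

```text
the job is handed in; nothing more can be done
None
```

The set is tidied and the job is handed in, at about 46 s on the robot's clock out of the 118 s allowed. The hand-in reports no verdict.

I stacked the large, middle and small blue pads on the board in that order. I then stood the round stamp in the round dish and the square stamp in the square dish, turned to match the dish's sides.

Last checks:
- **Stack:** The large pad measured within about 3 mm of the board's centre and within about 0.5° of its direction. I judged the middle and small pads by eye: they look flat, centred and aligned in both final pictures.
- **Stamps:** Both stand upright. By eye, their bases are about 1–2 mm off the middle of their dishes in the top view.
- **Bystanders:** The carton measured exactly where it was at the start. I did not re-measure the tape roll, but the arm never came near it.
- **Robot:** The gripper is open and clear of everything. The highest wrist force I read was about 6.5 N.

No check failed. One early reading disagreed: the side camera's first rough estimate of the square stamp's position was 10–14 mm off the top camera's. The closer crop afterwards agreed with the top camera, so I used that one.

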